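# Seat the slotted chuck in the mixer spindle

## Task

Lift the slotted chuck out of the wooden rack and fit its tapered shank into the spindle of the white bench mixer drive. Turn it under a light push until the slots in its flange drop over the two drive dogs, press it fully home with a firm push of about 15 N (never harder than 30 N on the spindle), then let go and leave it seated. Leave the plain centre, the jar and the beaker where they stand.

Things in the scene. Friction and masses are not known exactly. Their poses are not given: they have to be found in the camera images.
- chuck: Steel drill chuck to be fitted, 0.32 to 0.48 kg, upright in either place of the rack. Origin: centre of the flange's underside; z up along its axis. Below it a tapered shank, 31 mm diameter at the flange, 19 mm at the tip, 35 mm long. Flange 64 mm diameter, z 0 to 12 mm, with two open drive slots in its rim at its +y and -y, 13.5 mm wide, reaching in to 18 mm from the axis.
- chuck_grip (a point): Point on the chuck's axis 38 mm above its origin, amid the round knurled sleeve to grip (40 mm diameter, z 12 to 50 mm above the origin; above it a conical nose up to 64 mm). Axes as the chuck's.
- centre: Bystander in the other place of the rack: a plain steel centre with the same shank, an unslotted 56 mm flange and a pointed cone, 52 mm tall. Origin: centre of the flange's underside, z up.
- rack: Fixed plywood rack, 100 x 230 mm, top 50 mm above the bench, with two 40 mm holes 60 mm either way from its middle along its y axis; flanges rest on its top. Origin: centre of its underside.
- drive_unit: Fixed white mixer drive, box 192 x 180 mm, 90 mm high, with a steel spindle nose standing out of its top centre. Origin: centre of its underside, z up, front faces its -x.
- spindle: Steel spindle nose, 68 mm diameter, pointing up. Origin: centre of its flat face (125 mm above the bench unloaded); z up, x and y as the drive unit's. Its tapered bore is 33 mm wide at the mouth, 37 mm deep, narrowing like the shank; home means flange on the flat face, origins together. It is sprung: it sinks above 4 N, 1 N per mm more, with a hard stop at 22 mm (26 N).
- dog_tops (a point): Point on the spindle's axis 9 mm above its face, level with the tops of two dark drive dogs half a turn apart: blocks 10 mm wide along the rim, 20 to 32 mm from the axis, 9 mm high. They stand near this frame's +y and -y but turned up to 0.6 rad either way about z; that angle is not measured. A brake holds them, slipping at 0.25 N m. A chuck whose slots miss them rests on their tops, 9 mm high.
- jar: Bystander: closed glass jar, 60 mm diameter, 110 mm high, on the bench. Origin: centre of its underside.
- beaker: Bystander: open glass beaker, 68 mm diameter, 85 mm high, on the bench. Origin: centre of its underside.
There are look-alikes about, which are no part of the job. Leave any pink or turquoise look-alike of the chuck alone.

How it is judged:
By the outcome, as a careful person would: the job done as asked, in the order asked, and still so for the second after the job is handed in, with the robot touching nothing.
It also fails if it takes over 72 s, if anything falls off the work surface, if the arm or the gripper's body presses on something with over 40 N, if the wrist force passes 120 N, or if a joint passes its speed limit or range.

## Robot

A 6-joint arm with a two-finger parallel gripper is mounted at the origin on the work surface. World frame = base frame: x ahead of the robot, y to its left, z up, the work surface at z = 0. Lengths are in m, angles in rad, forces in N, time in s.
With the tool pointing down it reaches from about 0.375 to 0.9 m from the base axis. Payload 3.1 kg.
Tool frame: the origin (TCP) lies on the centre line of the jaws, within the pads' length; the fingertips stand 8 mm ahead of it and the grasp point (between the pads) lies 11 mm behind it; z points along the fingers, y is the line along which they close (so a half turn about z gives the same grasp; the last joint's range is limited). The gripper opens to 87 mm and grips with 3 to 60 N. Pads are 19 mm wide; open, the fingers measure 117 mm over their backs; the gripper's body (75 mm by 190 mm) begins 51 mm behind the grasp point.
Start: joints at [-1.504, 0.527, 1.433, -0, 1.181, -0.178], TCP at [0.152, -0.606, 0.231] pointing down, gripper open.
Joint ranges: [-3.08, 3.08], [-0.75, 2.2], [0.22, 2.44], [-1.43, 4.57], [0, 2.65], [-2.85, 2.85]. Speed limits (rad/s): [2.79, 2.79, 3.14, 3.14, 3.14, 3.14].

## Interface

Orientations are given as a unit quaternion [x, y, z, w].
In Python, from rig import robot gives the robot as it stands. The module is installed in compiled form; this text tells all that it offers.
- The arm moves only by the tool send_rows, never from a script. Its argument "increments" is one flat list of numbers, 7 for each row, row after row: the turn, a rotation vector about the world's x, y, z in rad, then the shift along the world's x, y, z in cm, then the opening, from 0 (shut) to 1 (fully open). A call has 1 to 20 rows; each row shifts and turns the commanded pose from where the row before left it; what a row does not reach is not made up. A row lasts 1/12 s, in which the tool goes at most 41.7 mm and 7.16 degrees, less where a joint would pass 70% of its speed; a pose out of reach is approached as far as the arm can. A call is refused whole if a number of a shift passes 4.17 or a number of a turn 0.125, either way. A call with a gripper value outside its range is refused whole. The fingers move at their own pace and stop on an object; "newtons" is the grip in N (left out, the last holds). Time passes only in rows, so rows that do not move let the fingers close. It gives the time, the measured TCP pose, the force, the opening and the grip force at its end, in the units of the state.
- robot.get_obs(): the state, without advancing time (a new reading comes with each control period).
- robot.camera(name): name is "scene" or "top" or "wrist"; returns a dict with "image" (480x640x3 uint8, red, green, blue), "range_z" (480x640 float32, m along the optical axis (not along the pixel's ray), 0 where there is no reading), "fx", "fy", "cx", "cy" (pixels), "R" (3x3) and "t" (3): a world point X has camera coordinates R X + t. Camera axes: x right, y down, z forward; pixel columns grow to the right and rows downward; lengths in m; the calibration is good to about 2 mm. A picture is of the moment at which its call begins.
- robot.hand_in(): hands the job in; it is judged then, once.
The state is a dict: "time": time; "q": joint angles; "joint_velocities": joint speeds; "joint_torque": joint torques, N m; "position": TCP position; "tool_rot": TCP orientation; "ft_force": force on the tool from outside, world axes, zero at the start; "moment": the same for the moment, N m; "grip_width": finger opening in m; "grip_force": force on a finger pad.
Only numpy, scipy, OpenCV 4.12 (cv2) and the standard library are available. Lean on these libraries where they do the work, as an engineer would, in place of code of your own. Each camera call takes 0.05 s, during which the arm holds its last target. There are 200 camera calls.

## Working session

There is one attempt and no reset: what is moved stays moved. The work goes in short steps, Python scripts to look and compute and a tool call to move; the robot and the scene stay as the last step left them, time stands still between calls to the robot, and variables do not carry over. Pictures are saved under pics/ and viewed, at most 10 in all, crops included, and the job is handed in when it is done.

Besides the shell and the picture viewer there is one more tool, called after "Request:" as name(argument=value, ...), one argument or row to a line, values as JSON. send_rows: Moves the arm, as the interface text tells. Its arguments: {"type":"object","properties":{"increments":{"type":"array"},"newtons":{"type":"number"}},"required":["increments"]}

```bash
mkdir -p pics
cat > h.py <<'E'
import numpy as np, cv2
from rig import robot
def snap(n,name):
    c=robot.camera(n); cv2.imwrite(f'pics/{name}.png',c['image'][:,:,::-1]); np.savez(f'{name}.npz',**c); return c
def cloud(c):
    v,u=np.mgrid[:480,:640]; z=c['range_z']
    P=np.stack([(u-c['cx'])/c['fx']*z,(v-c['cy'])/c['fy']*z,z],-1)
    return (P-c['t'])@c['R']
def ray(c,u,v,h):
    d=np.array([(u-c['cx'])/c['fx'],(v-c['cy'])/c['fy'],1])@c['R']; o=-c['t']@c['R']
    return o+d*(h-o[2])/d[2]
E
python3 - <<'E'
from h import *
for n in ['top','scene']:
    c=snap(n,n+'0'); print(n,-c['t']@c['R'],c['fx'])
o=robot.get_obs(); print(o['time'],o['position'],o['tool_rot'],o['ft_force'],o['grip_width'])
E
```

```text
top [0.40147419 0.04907936 1.05410337] 521.3135066352048
scene [0.94978186 0.40407131 0.93999009] 585.9098012855935
0.1 [ 0.15144453 -0.60572165  0.22968318] [ 9.92518047e-01  1.22094165e-01  5.58598539e-05 -9.68641141e-04] [-0.98384087  0.25948073  0.78837932] 0.0871180765831659
```

View pics/top0.png

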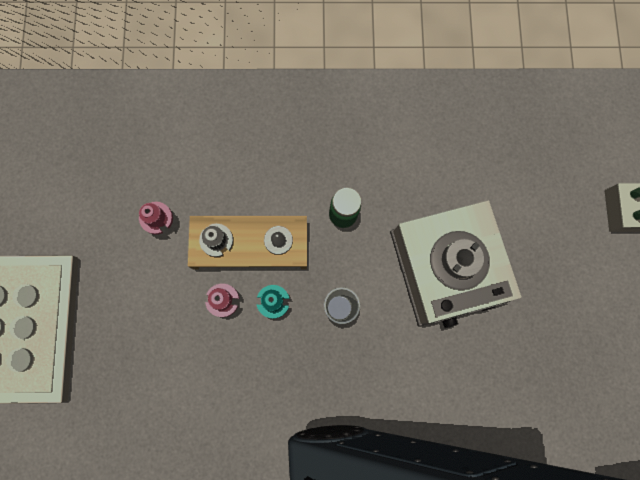

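View pics/scene0.png

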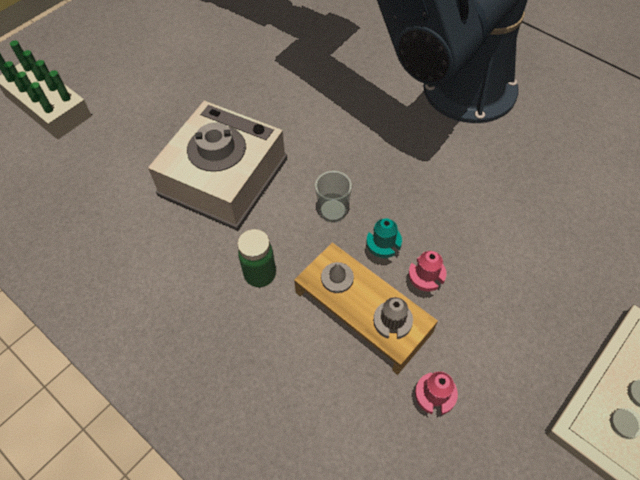

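The top view shows the chuck at (214,238) in the rack, the centre at (278,240), the spindle at (465,258), the jar at (346,205) and the beaker at (342,306). The pink and turquoise look-alikes stand on the bench around the rack. Next I'll measure positions and crop in closer.

Run:
```python
from h import *
t=dict(np.load('top0.npz')); s=dict(np.load('scene0.npz'))
a=t['image'][210:270,185:245]; b=t['image'][228:288,435:495]
a2=s['image'][285:345,365:425]; b2=s['image'][115:175,185:245]
r=lambda x:cv2.resize(x,(400,300) if 0 else (300,300),interpolation=cv2.INTER_CUBIC)
m=np.vstack([np.hstack([r(a),r(b)]),np.hstack([r(a2),r(b2)])])
cv2.imwrite('pics/crop.png',m[:,:,::-1])
for nm,c in (('top',t),('scene',s)):
    P=cloud(c); X,Y,Z=P[...,0],P[...,1],P[...,2]
    # rough chuck/spindle
    for lab,uv in (('chuck',(214,238) if nm=='top' else (394,308)),('spin',(465,258) if nm=='top' else (213,140)),('centre',(278,240) if nm=='top' else (337,277))):
        p=P[uv[1],uv[0]]; print(nm,lab,p)
        d=np.hypot(X-p[0],Y-p[1])<.06
        h=np.round(Z[d],3); hh,e=np.histogram(h,bins=np.arange(0,.2,.004)); print([(round(e[i],3),int(hh[i])) for i in range(len(hh)) if hh[i]>15])
```

```text
top chuck [0.57712173 0.21732818 0.11194444]
[(np.float64(0.0), 240), (np.float64(0.004), 22), (np.float64(0.044), 61), (np.float64(0.048), 1486), (np.float64(0.052), 300), (np.float64(0.056), 40), (np.float64(0.06), 213), (np.float64(0.064), 126), (np.float64(0.068), 17), (np.float64(0.096), 27), (np.float64(0.1), 99), (np.float64(0.104), 40), (np.float64(0.108), 60), (np.float64(0.112), 96), (np.float64(0.116), 51)]
top spin [ 0.53958929 -0.24909803  0.09064018]
[(np.float64(0.084), 32), (np.float64(0.088), 403), (np.float64(0.092), 600), (np.float64(0.096), 838), (np.float64(0.1), 106), (np.float64(0.104), 29), (np.float64(0.108), 46), (np.float64(0.112), 43), (np.float64(0.116), 46), (np.float64(0.12), 112), (np.float64(0.124), 622), (np.float64(0.128), 103), (np.float64(0.132), 57), (np.float64(0.136), 19)]
top centre [0.57619906 0.10127015 0.0918694 ]
[(np.float64(0.0), 265), (np.float64(0.004), 37), (np.float64(0.044), 76), (np.float64(0.048), 1557), (np.float64(0.052), 327), (np.float64(0.056), 110), (np.float64(0.06), 332), (np.float64(0.064), 40), (np.float64(0.072), 23), (
[... 873 characters left out ...]
 (np.float64(0.096), 369), (np.float64(0.1), 95), (np.float64(0.104), 59), (np.float64(0.108), 77), (np.float64(0.112), 85), (np.float64(0.116), 82), (np.float64(0.12), 252), (np.float64(0.124), 375), (np.float64(0.128), 36), (np.float64(0.132), 48)]
scene centre [0.5927883  0.11246555 0.07754398]
[(np.float64(0.0), 383), (np.float64(0.036), 22), (np.float64(0.04), 34), (np.float64(0.044), 298), (np.float64(0.048), 1961), (np.float64(0.052), 89), (np.float64(0.056), 292), (np.float64(0.06), 220), (np.float64(0.064), 25), (np.float64(0.068), 29), (np.float64(0.072), 31), (np.float64(0.076), 30), (np.float64(0.08), 37), (np.float64(0.084), 29), (np.float64(0.088), 20), (np.float64(0.092), 19)]
```

View pics/crop.png

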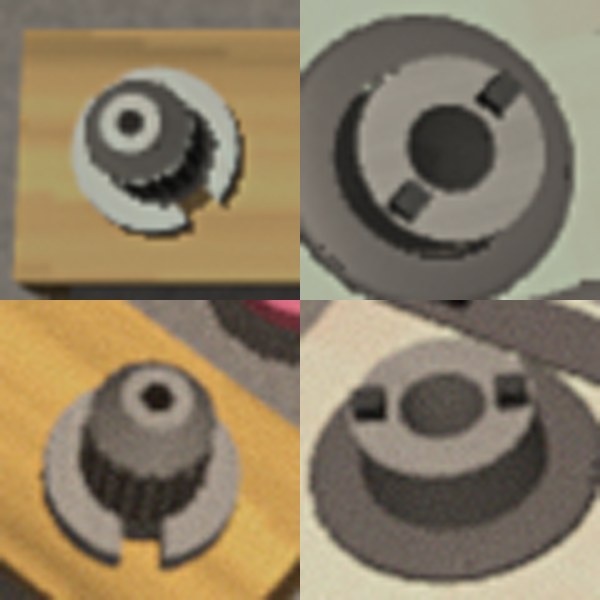

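The crops (5x) show one chuck slot at about top (225,251) and scene (393,336). The dogs are at top (475,246) and (457,268), and at scene (199,135) and (227,133).

```bash
cat > m.py <<'E'
from h import *
from scipy.optimize import least_squares
def circ(c,ctr,z0,R,rad=.05,tol=.004):
    # rim circle: mask of flat face by depth, outer hull, fitted on plane z0
    P=cloud(c); m=((abs(P[...,2]-z0)<tol)&(np.hypot(P[...,0]-ctr[0],P[...,1]-ctr[1])<rad)).astype(np.uint8)
    n,l,st,_=cv2.connectedComponentsWithStats(m); k=1+st[1:,4].argmax()
    cs,_=cv2.findContours((l==k).astype(np.uint8),cv2.RETR_EXTERNAL,cv2.CHAIN_APPROX_NONE)
    h=cv2.convexHull(max(cs,key=cv2.contourArea))[:,0]
    w=np.array([ray(c,u,v,z0)[:2] for u,v in h])
    f=least_squares(lambda p:np.hypot(*(w-p[:2]).T)-p[2],[*ctr,R],loss='soft_l1',f_scale=.001)
    return f.x,np.median(P[l==k],0)[2],st[k,4]
E
python3 - <<'E'
from m import *
t=dict(np.load('top0.npz')); s=dict(np.load('scene0.npz'))
for nm,c in (('top',t),('scene',s)):
    print(nm,'spindle',circ(c,(.537,-.249),.125,.034,.045))
    print(nm,'chuck',circ(c,(.575,.212),.062,.032,.042))
    d=[(475,246.4),(457,268)] if nm=='top' else [(199,135.5),(227.2,133)]
    p=[ray(c,*x,.134)[:2] for x in d]; print(' dogs',p,(p[0]+p[1])/2,np.linalg.norm(p[0]-p[1]),np.degrees(np.arctan2(*(p[1]-p[0])[::-1])))
    n=(211,234.4) if nm=='top' else (396.4,304.4); print(' nose',ray(c,*n,.114))
    sl=(224,250.5) if nm=='top' else (393.4,336); print(' slot',ray(c,*sl,.062))
    # drive unit axis: top of box
    P=cloud(c); m=((abs(P[...,2]-.09)<.004)&(np.hypot(P[...,0]-.537,P[...,1]+.249)<.16)).astype(np.uint8)
    h=cv2.findNonZero(m); w=np.array([ray(c,u,v,.09)[:2] for u,v in h[:,0]],np.float32); print(' box',cv2.minAreaRect(w*1000))
    m=((abs(P[...,2]-.05)<.004)&(np.hypot(P[...,0]-.575,P[...,1]-.16)<.16)).astype(np.uint8)
    h=cv2.findNonZero(m); w=np.array([ray(c,u,v,.05)[:2] for u,v in h[:,0]],np.float32); print(' rack',cv2.minAreaRect(w*1000))
o=-t['t']@t['R']; q=-s['t']@s['R']
def tri(a,b):
    da=np.array([(a[0]-t['cx'])/t['fx'],(a[1]-t['cy'])/t['fy'],1])@t['R'];db=np.array([(b[0]-s['cx'])/s['fx'],(b[1]-s['cy'])/s['fy'],1])@s['R']
    k=np.linalg.lstsq(np.c_[da,-db],q-o,rcond=None)[0]; A=o+da*k[0];B=q+db*k[1]; return (A+B)/2,np.linalg.norm(A-B)
print('tri nose',tri((211,234.4),(396.4,304.4)),'slot',tri((224,250.5),(393.4,336)))
E
```

```text
top spindle (array([ 0.53562687, -0.23758174,  0.03400356]), np.float64(0.1254876779772195), np.int32(788))
top chuck (array([0.58441697, 0.22103083, 0.0300179 ]), np.float64(0.06276373293826998), np.int32(174))
 dogs [array([ 0.55429672, -0.2550888 ]), array([ 0.51547657, -0.22019718])] [ 0.53488664 -0.23764299] 0.05219605750482737 138.05074069417833
 nose [0.58348047 0.22260466 0.114     ]
 slot [0.56186507 0.20647519 0.062     ]
 box ((535.7451171875, -237.4024658203125), (192.10743713378906, 181.97447204589844), 14.441567420959473)
 rack ((533.7852783203125, 163.7997283935547), (229.4069366455078, 197.0120849609375), 89.63291931152344)
scene spindle (array([ 0.53660336, -0.23538637,  0.03410678]), np.float64(0.1241486195530154), np.int32(570))
scene chuck (array([0.58527644, 0.22145279, 0.02835458]), np.float64(0.06168847644444703), np.int32(235))
 dogs [array([ 0.55814864, -0.24813484]), array([ 0.52038985, -0.21333326])] [ 0.53926925 -0.23073405] 0.051350521113920244 137.33379579581936
 nose [0.58433895 0.22555353 0.114     ]
 slot [0.60872098 0.24444035 0.062     ]
 box ((537.1386108398438, -233.58946228027344), (195.64700317382812, 183.40631103515625), 14.444412231445312)
 rack ((536.0146484375, 165.6579132080078), (230.3797149658203, 198.2579345703125), 89.562255859375)
tri nose (array([0.58354443, 0.2240414 , 0.11092648]), np.float64(0.0020345399567205415)) slot (array([ 0.57485306,  0.2244183 , -0.03052731]), np.float64(0.007615268260716083))
```

Request:
send_rows(
  increments=[0,0,0.07,2.9,2.5,0,1,0,0,0.07,2.9,2.5,0,1,0,0,0.07,2.9,2.5,0,1,0,0,0.07,2.9,2.5,0,1,0,0,0.07,2.9,2.5,0,1,0,0,0.07,2.9,2.5,0,1,0,0,0.07,2.9,2.5,0,1,0,0,0.07,2.9,2.5,0,1,0,0,0.07,2.9,2.5,0,1,0,0,0.07,2.9,2.5,0,1,0,0,0.07,2.9,2.5,0,1,0,0,0.07,2.9,2.5,0,1,0,0,0,0.6,3.5,0,1,0,0,0,0.6,3.5,0,1,0,0,0,0.6,3.5,0,1,0,0,0,0.6,3.5,0,1,0,0,0,0.6,3.5,0,1,0,0,0,0.6,3.5,0,1,0,0,0,0.6,3.5,0,1,0,0,0,0.6,3.5,0,1],
)

```text
time: 1.77
position: [0.5472, -0.0245, 0.2302]
tool_rot: [0.856, 0.516, -0.0, -0.0]
ft_force: [1.0, 0.1, -0.4]
grip_width: 0.0872
grip_force: 0.0
```

Request:
send_rows(
  increments=[0,0,0,0.45,3.1,0,1,0,0,0,0.45,3.1,0,1,0,0,0,0.45,3.1,0,1,0,0,0,0.45,3.1,0,1,0,0,0,0.45,3.1,0,1,0,0,0,0.45,3.1,0,1,0,0,0,0.45,3.1,0,1,0,0,0,0.45,3.1,0,1,0,0,0,0,0,0,1,0,0,0,0,0,0,1],
)

```text
time: 2.6
position: [0.583, 0.2232, 0.2299]
tool_rot: [0.856, 0.518, -0.001, -0.0]
ft_force: [-0.4, -0.2, -0.1]
grip_width: 0.087
grip_force: 0.0
```

Run:
```python
from m import *
c=snap('wrist','w1'); print(robot.get_obs()['position'],-c['t']@c['R'])
P=cloud(c); m=(abs(P[...,2]-.062)<.004)&(np.hypot(P[...,0]-.584,P[...,1]-.224)<.045); print(m.sum())
try: print(circ(c,(.584,.224),.062,.032,.045))
except Exception as e: print(e)
```

```text
[0.58285393 0.22188219 0.22985879] [0.61450996 0.28248227 0.38386194]
1424
(array([0.58274075, 0.22451747, 0.03108404]), np.float64(0.061893694877882516), np.int32(864))
```

View pics/w1.png

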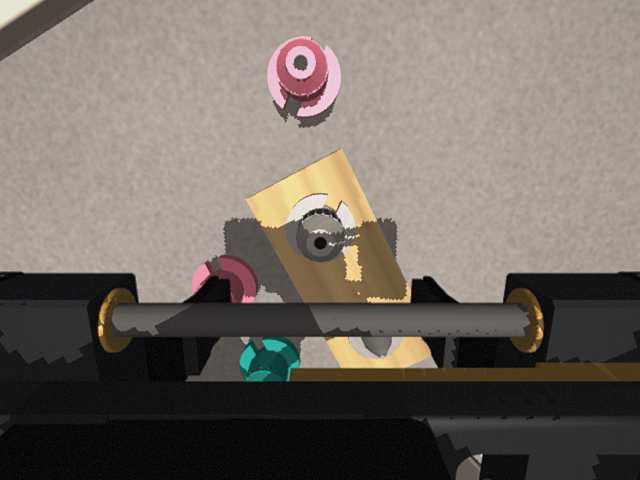

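The wrist view shows the chuck's nose at (320,243), centred between the fingers, and a slot at about (340,207). It's time to descend and grip.

Request:
send_rows(
  increments=[0,0,0,0,0.1,-1.5,1,0,0,0,0,0,-1.5,1,0,0,0,0,0,-1.5,1,0,0,0,0,0,-1.5,1,0,0,0,0,0,-1.5,1,0,0,0,0,0,-1.5,1,0,0,0,0,0,-1.5,1,0,0,0,0,0,-1.5,1,0,0,0,0,0,-1.5,1,0,0,0,0,0,-1.5,1,0,0,0,0,0,-0.3,1,0,0,0,0,0,0,1],
)

```text
time: 3.65
position: [0.5825, 0.221, 0.0764]
tool_rot: [0.857, 0.515, -0.002, -0.0]
ft_force: [0.3, -0.4, 0.6]
grip_width: 0.0872
grip_force: 0.0
```

Request:
send_rows(
  increments=[0,0,0,0,0,0,0,0,0,0,0,0,0,0,0,0,0,0,0,0,0,0,0,0,0,0,0,0,0,0,0,0,0,0,0,0,0,0,0,0,0,0,0,0,0,0,0,0,0,0,0,0,0,0,0,0],
  newtons=40,
)

```text
time: 4.32
position: [0.5834, 0.2228, 0.0776]
tool_rot: [0.856, 0.516, -0.0, -0.0]
ft_force: [-2.6, 2.2, 1.2]
grip_width: 0.0416
grip_force: 2.7
```

Run:
```python
from h import *
c=dict(np.load('w1.npz')); p=ray(c,340,207,.062); print(p,np.degrees(np.arctan2(p[1]-.2243,p[0]-.583)))
o=robot.get_obs(); print(o['time'],o['position'],o['ft_force'],o['moment'],o['grip_width'],o['grip_force'])
```

```text
[0.60844159 0.23322129 0.062     ] 19.323616310857652
4.3167 [0.58343254 0.22277213 0.07763237] [-2.61695983  2.15620793  1.19249911] [ 0.40824373  0.61094684 -0.04024666] 0.04161046003766073 2.7380441688001156
```

Request:
send_rows(
  increments=[0,0,0,0,0,0,0,0,0,0,0,0,0,0,0,0,0,0,0,0,0,0,0,0,0,0,0,0,0,0,0,0,0,0.5,0,0,0,0,0,0,1,0,0,0,0,0,0,1.5,0,0,0,0,0,0,2,0,0,0,0,0,0,2,0,0,0,0,0,0,2,0,0,0,0,0,0,2,0,0,0,0,0,0,2,0,0,0,0,0,0,1.5,0,0,0,0,0,0,0.5,0,0,0,0,0,0,0,0,0,0,0,0,0,0,0],
)

```text
time: 5.65
position: [0.583, 0.2224, 0.227]
tool_rot: [0.856, 0.516, -0.001, -0.0]
ft_force: [-0.5, -0.6, -4.4]
grip_width: 0.0392
grip_force: 40.0
```

Run:
```python
from m import *
o=robot.get_obs(); print(o['time'],o['position'],o['ft_force'],o['moment'],o['grip_width'],o['grip_force'])
ims=[]
for n in ('top','scene','wrist'):
    c=snap(n,n+'2'); z=o['position'][2]-.027; x=np.array([*o['position'][:2],z]); k=c['R']@x+c['t']; u=int(c['fx']*k[0]/k[2]+c['cx']); v=int(c['fy']*k[1]/k[2]+c['cy']); print(n,u,v)
    h=30 if n!='wrist' else 70
    u0=max(u-h,0);v0=max(v-h,0); print(u0,v0); ims.append(cv2.resize(c['image'][v0:v0+2*h,u0:u0+2*h],(266,266),interpolation=cv2.INTER_CUBIC))
cv2.imwrite('pics/c2.png',np.hstack(ims)[:,:,::-1])
```

```text
5.65 [0.58296918 0.22238151 0.22701784] [-0.46218923 -0.63920344 -4.36463581] [-0.03795818 -0.04420694  0.02202947] 0.03920453653947598 39.99813890084624
top 201 224
171 194
scene 401 276
371 246
wrist 320 283
250 213
```

View pics/c2.png

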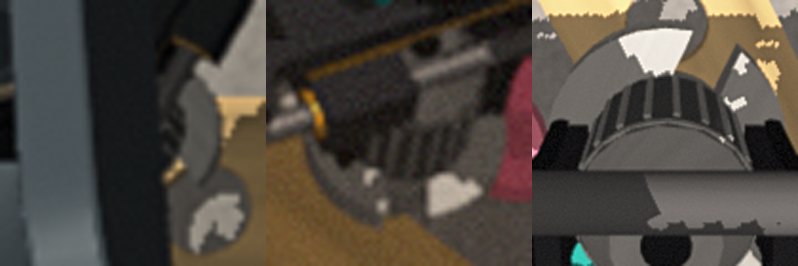

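The wrist crop shows the held chuck, with its slot gap midway between (690,28) and (740,45) in the montage.

Run:
```python
from h import *
c=dict(np.load('wrist2.npz')); f=lambda x,y:((x-532)*140/266+250,y*140/266+213)
ctr=np.array([.5832,.2238])
for p in ((691,28),(740,45),(679,75),(720,90)):
    w=ray(c,*f(*p),.212); d=w[:2]-ctr; print(w,np.hypot(*d),np.degrees(np.arctan2(d[1],d[0])))
P=cloud(c); m=(abs(P[...,2]-.212)<.004)&(np.hypot(P[...,0]-.583,P[...,1]-.223)<.04)
a=np.degrees(np.arctan2(P[...,1]-ctr[1],P[...,0]-ctr[0])); r=np.hypot(P[...,0]-ctr[0],P[...,1]-ctr[1])
print(np.histogram(a[m&(r>.023)&(r<.030)],bins=np.arange(-20,180,4)))
print('rmax',[(b,round(float(r[m&(abs(a-b)<4)].max()),4)) for b in (60,80,100,120) if (m&(abs(a-b)<4)).any()])
```

```text
[0.6036971  0.24840579 0.212     ] 0.032024615323062014 50.205041981755414
[0.61263963 0.23873091 0.212     ] 0.03300944856415044 26.892774114199
[0.59535763 0.23895107 0.212     ] 0.01942583076982118 51.25548094958426
[0.60282961 0.2304826  0.212     ] 0.02073592788773151 18.800357551610446
(array([ 2, 36, 50, 46, 51, 55, 49, 49, 52, 54, 29,  0,  0,  0,  0,  0,  0,
       14, 51, 55, 54, 53, 52, 54, 51, 55, 52, 53, 53, 53, 51, 54, 54, 44,
       53, 53, 51, 47, 50, 35,  2,  0,  0,  0,  0,  0,  0,  0,  0]), array([-20, -16, -12,  -8,  -4,   0,   4,   8,  12,  16,  20,  24,  28,
        32,  36,  40,  44,  48,  52,  56,  60,  64,  68,  72,  76,  80,
        84,  88,  92,  96, 100, 104, 108, 112, 116, 120, 124, 128, 132,
       136, 140, 144, 148, 152, 156, 160, 164, 168, 172, 176]))
rmax [(60, 0.0313), (80, 0.0311), (100, 0.031), (120, 0.0311)]
```

Request:
send_rows(
  increments=[0,0,0,-0.1,-1,0,0,0,0,-0.08,-0.2,-2,0,0,0,0,-0.08,-0.3,-3,0,0,0,0,-0.08,-0.35,-3.5,0,0,0,0,-0.08,-0.35,-3.5,0,0,0,0,-0.08,-0.35,-3.5,0,0,0,0,-0.08,-0.35,-3.5,0,0,0,0,-0.08,-0.35,-3.5,0,0,0,0,-0.08,-0.35,-3.5,0,0,0,0,-0.08,-0.35,-3.5,0,0,0,0,-0.08,-0.35,-3.5,0,0,0,0,-0.08,-0.35,-3.5,0,0,0,0,-0.08,-0.35,-3.5,0,0,0,0,-0.08,-0.3,-3,0,0,0,0,-0.08,-0.2,-1.9,0,0,0,0,-0.08,0,0,0,0,0,0,0,0,0,0,0,0,0,0,0,0,0,0],
)

```text
time: 7.3
position: [0.5365, -0.2366, 0.2268]
tool_rot: [0.998, -0.057, -0.001, -0.001]
ft_force: [0.1, 0.1, -5.1]
grip_width: 0.039
grip_force: 40.0
```

Run:
```python
from m import *
for i in range(3):
    o=robot.get_obs(); c=snap('wrist','w3'); print(o['time'],o['position'],o['tool_rot'],o['ft_force'])
P=cloud(c); z=o['position'][2]-.015
try: print('spindle',circ(c,(.536,-.2365),.125,.034,.045))
except Exception as e: print(e)
try: print('flange',z,circ(c,o['position'][:2],z,.032,.042))
except Exception as e: print(e)
for ct in ((.536,-.2365),):
  r=np.hypot(P[...,0]-ct[0],P[...,1]-ct[1]);a=np.degrees(np.arctan2(P[...,1]-ct[1],P[...,0]-ct[0]))
  m=(abs(P[...,2]-z)<.004)&(r>.023)&(r<.03);h=np.histogram(a[m],bins=np.arange(-180,181,4));print([(int(x),int(k)) for k,x in zip(*h) if k])
t=snap('top','t3'); print('spindle top',circ(t,(.536,-.2365),.125,.034,.045))
cv2.imwrite('pics/w3.png',c['image'][:,:,::-1])
```

```text
7.3 [ 0.53653766 -0.23655343  0.22681954] [ 9.98370291e-01 -5.70585147e-02 -8.69503338e-04 -5.75798204e-04] [ 0.0647649   0.14674595 -5.0668302 ]
7.35 [ 0.53674246 -0.23594311  0.22694364] [ 9.98396377e-01 -5.66017463e-02 -8.00104349e-04 -5.25451192e-04] [ 0.55571604 -0.01770897 -4.3743312 ]
7.4 [ 0.53700864 -0.23563386  0.22713154] [ 9.98404530e-01 -5.64613501e-02 -5.93408131e-04 -3.97204906e-04] [ 0.08839573 -0.22409807 -4.07210782]
spindle (array([ 0.5370755 , -0.23770721,  0.03297182]), np.float64(0.12482558771608826), np.int32(1552))
flange 0.21213154222601766 (array([ 0.54094551, -0.23515579,  0.02957914]), np.float64(0.21135345773303438), np.int32(1993))
[(-80, 11), (-76, 53), (-72, 47), (-68, 53), (-64, 48), (-60, 57), (-56, 45), (-52, 51), (-48, 51), (-44, 39), (-16, 13), (-12, 45), (-8, 54), (-4, 51), (0, 54), (4, 53), (8, 52), (12, 53), (16, 56), (20, 47), (24, 54), (28, 53), (32, 49), (36, 50), (40, 55), (44, 51), (48, 48), (52, 49), (56, 51), (60, 48), (64, 8)]
spindle top (array([ 0.52672608, -0.2314144 ,  0.02573136]), np.float64(0.12562713849602267), np.int32(288))
```

View pics/w3.png

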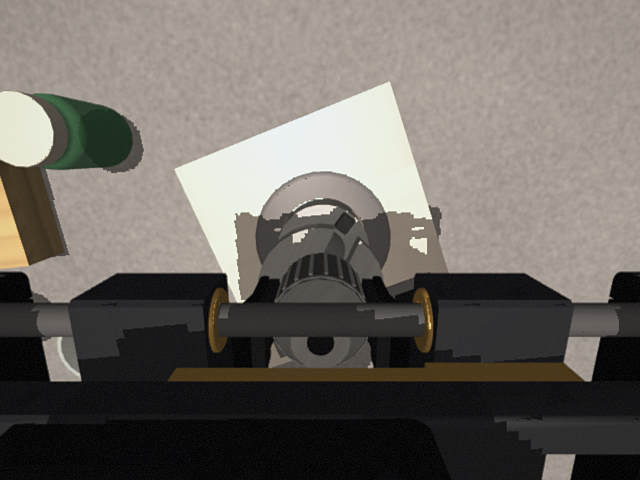

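Run:
```python
from m import *
def fit(c,z0,ctr,R,amin,amax):
    P=cloud(c); X,Y=P[...,0]-ctr[0],P[...,1]-ctr[1]; r=np.hypot(X,Y); a=np.degrees(np.arctan2(Y,X))
    ok=(abs(P[...,2]-z0)<.004)&(r<R+.006)
    w=[]
    for b in range(amin,amax,4):
        k=ok&(a>=b)&(a<b+4)
        if k.sum()>8:
            i=np.argsort(r[k])[-4:]; w.append(np.c_[P[...,0][k][i],P[...,1][k][i]].mean(0))
    w=np.array(w); f=least_squares(lambda p:np.hypot(*(w-p).T)-R+.0005,ctr,loss='soft_l1',f_scale=.0007); return f.x,len(w),np.abs(f.fun).mean()
c=dict(np.load('w3.npz')); c2=dict(np.load('wrist2.npz'))
fl=fit(c,.212,(.537,-.2357),.032,-80,64); print('flange',fl); print('spin',fit(c,.125,(.537,-.237),.034,-80,80))
print('flange@rack',fit(c2,.212,(.583,.2235),.032,-16,136))
print('dog',ray(c,346,222,.134))
ct=fl[0]
for cc,ct in ((c,fl[0]),(c2,fit(c2,.212,(.583,.2235),.032,-16,136)[0])):
  P=cloud(cc);r=np.hypot(P[...,0]-ct[0],P[...,1]-ct[1]);a=np.degrees(np.arctan2(P[...,1]-ct[1],P[...,0]-ct[0]))
  m=(abs(P[...,2]-.212)<.004)&(r>.023)&(r<.03);s=np.sort(a[m]);g=np.diff(s).argmax();print('gap',s[g],s[g+1],(s[g]+s[g+1])/2)
```

```text
flange (array([ 0.53863822, -0.2361364 ]), 31, np.float64(6.737367207634384e-05))
spin (array([ 0.53570055, -0.23755987]), 37, np.float64(0.0001519707717694508))
flange@rack (array([0.58331947, 0.22327515]), 32, np.float64(6.712131903751064e-05))
dog [ 0.55618429 -0.25609452  0.134     ]
gap -44.33147587877401 -17.564523135370152 -30.94799950707208
gap 24.154161670620343 51.310570655446405 37.732366163033376
```

Request:
send_rows(
  increments=[0,0,0,-0.15,-0.07,0,0,0,0,0,-0.15,-0.07,0,0,0,0,0,0,0,-0.5,0,0,0,0,0,0,-1,0,0,0,0,0,0,-1,0,0,0,0,0,0,-1,0,0,0,0,0,0,-1,0,0,0,0,0,0,-0.5,0,0,0,0,0,0,-0.5,0,0,0,0,0,0,-0.3,0,0,0,0,0,0,-0.2,0,0,0,0,0,0,0,0,0,0,0,0,0,0,0],
)

```text
time: 8.58
position: [0.5347, -0.2379, 0.1678]
tool_rot: [0.998, -0.058, 0.0, 0.0]
ft_force: [-0.1, -0.6, -3.7]
grip_width: 0.0391
grip_force: 40.0
```

Request:
send_rows(
  increments=[0,0,0,0,0,-0.1,0,0,0,0,0,0,-0.1,0,0,0,0,0,0,-0.1,0,0,0,0,0,0,-0.1,0,0,0,0,0,0,-0.1,0,0,0,0,0,0,0,0,0,0,0,0,0,0,0],
)

```text
time: 9.17
position: [0.5345, -0.2377, 0.1625]
tool_rot: [0.998, -0.058, -0.0, -0.0]
ft_force: [0.1, -0.6, -4.1]
grip_width: 0.0389
grip_force: 40.0
```

Request:
send_rows(
  increments=[0,0,0,0,0,-0.05,0,0,0,0,0,0,-0.05,0,0,0,0,0,0,0,0,0,0,0,0,0,0,0],
)

```text
time: 9.5
position: [0.5346, -0.2378, 0.1616]
tool_rot: [0.998, -0.058, 0.0, 0.0]
ft_force: [0.2, 1.0, -3.4]
grip_width: 0.0395
grip_force: 40.0
```

Request:
send_rows(
  increments=[0,0,0,0,0,-0.05,0,0,0,0,0,0,-0.05,0,0,0,0,0,0,0,0,0,0,0,0,0,0,0],
)

```text
time: 9.83
position: [0.5346, -0.2378, 0.1609]
tool_rot: [0.998, -0.058, 0.0, 0.0]
ft_force: [-0.1, 0.5, -0.3]
grip_width: 0.0392
grip_force: 40.0
```

Request:
send_rows(
  increments=[0,0,0,0,0,-0.05,0,0,0,0,0,0,-0.05,0,0,0,0,0,0,0,0,0,0,0,0,0,0,0],
)

```text
time: 10.17
position: [0.5347, -0.2378, 0.1598]
tool_rot: [0.998, -0.058, 0.0, 0.0]
ft_force: [-0.9, 0.9, 1.1]
grip_width: 0.0393
grip_force: 40.0
```

The chuck is resting on the dog tops with a push of about 5 N. I'll turn it next.

Request:
send_rows(
  increments=[0,0,-0.04,0,0,0,0,0,0,-0.04,0,0,0,0,0,0,-0.04,0,0,0,0,0,0,0,0,0,0,0,0,0,0,0,0,0,0],
)

```text
time: 10.58
position: [0.5345, -0.2383, 0.1597]
tool_rot: [0.993, -0.117, 0.0, 0.0]
ft_force: [-2.2, -1.9, 1.5]
grip_width: 0.0394
grip_force: 40.0
```

Request:
send_rows(
  increments=[0,0,-0.03,0,0,0,0,0,0,-0.02,0,0,0,0,0,0,0,0,0,0,0,0,0,0,0,0,0,0],
)

```text
time: 10.92
position: [0.5343, -0.2371, 0.1588]
tool_rot: [0.99, -0.142, -0.0, -0.001]
ft_force: [-0.1, -0.8, -4.9]
grip_width: 0.039
grip_force: 40.0
```

Contact is gone, so the slots are lined up with the dogs. I'll turn slightly further toward the middle and lower.

Request:
send_rows(
  increments=[0,0,-0.02,0,0,0,0,0,0,0,0,0,-0.1,0,0,0,0,0,0,-0.1,0,0,0,0,0,0,-0.1,0,0,0,0,0,0,0,0,0,0,0,0,0,0,0],
)

```text
time: 11.42
position: [0.5344, -0.2376, 0.1563]
tool_rot: [0.988, -0.152, -0.0, -0.0]
ft_force: [-0.3, -0.1, -4.5]
grip_width: 0.0388
grip_force: 40.0
```

Request:
send_rows(
  increments=[0,0,0,0,0,-0.1,0,0,0,0,0,0,-0.1,0,0,0,0,0,0,-0.1,0,0,0,0,0,0,0,0,0,0,0,0,0,0,0],
)

```text
time: 11.83
position: [0.5344, -0.2376, 0.1534]
tool_rot: [0.988, -0.152, -0.0, -0.0]
ft_force: [0.3, -0.0, -3.9]
grip_width: 0.0391
grip_force: 40.0
```

Request:
send_rows(
  increments=[0,0,0,0,0,-0.1,0,0,0,0,0,0,-0.1,0,0,0,0,0,0,-0.1,0,0,0,0,0,0,-0.1,0,0,0,0,0,0,0,0,0,0,0,0,0,0,0],
)

```text
time: 12.33
position: [0.5346, -0.2377, 0.1499]
tool_rot: [0.988, -0.152, 0.0, -0.0]
ft_force: [-0.3, 1.7, 2.1]
grip_width: 0.039
grip_force: 40.0
```

Request:
send_rows(
  increments=[0,0,0,0,0,-0.1,0,0,0,0,0,0,-0.1,0,0,0,0,0,0,-0.1,0,0,0,0,0,0,-0.1,0,0,0,0,0,0,0,0,0,0,0,0,0,0,0],
)

```text
time: 12.83
position: [0.5346, -0.2377, 0.1459]
tool_rot: [0.988, -0.152, 0.0, -0.0]
ft_force: [-1.4, 3.0, 5.5]
grip_width: 0.0396
grip_force: 40.0
```

Request:
send_rows(
  increments=[0,0,0,0,0,-0.1,0,0,0,0,0,0,-0.1,0,0,0,0,0,0,-0.1,0,0,0,0,0,0,-0.1,0,0,0,0,0,0,-0.1,0,0,0,0,0,0,-0.1,0,0,0,0,0,0,0,0,0,0,0,0,0,0,0,0,0,0,0,0,0,0],
)

```text
time: 13.58
position: [0.5346, -0.2377, 0.1408]
tool_rot: [0.988, -0.152, 0.0, 0.0]
ft_force: [-2.8, 3.3, 10.3]
grip_width: 0.0394
grip_force: 40.0
```

Request:
send_rows(
  increments=[0,0,0,0,0,-0.1,0,0,0,0,0,0,0,0,0,0,0,0,0,0,0,0,0,0,0,0,0,0,0,0,0,0,0,0,0,0,0,0,0,0,0,0],
)

```text
time: 14.08
position: [0.5346, -0.2377, 0.14]
tool_rot: [0.988, -0.152, 0.0, 0.0]
ft_force: [-2.9, 3.0, 11.3]
grip_width: 0.0389
grip_force: 40.0
```

Request:
send_rows(
  increments=[0,0,0,0,0,0.1,0,0,0,0,0,0,0.2,0,0,0,0,0,0,0.2,0,0,0,0,0,0,0.2,0,0,0,0,0,0,0.2,0,0,0,0,0,0,0,0,0,0,0,0,0,0,0],
)

```text
time: 14.67
position: [0.5346, -0.2377, 0.1476]
tool_rot: [0.988, -0.152, 0.0, -0.0]
ft_force: [-0.7, 2.3, 4.7]
grip_width: 0.0395
grip_force: 40.0
```

Request:
send_rows(
  increments=[0,0,0,0,0,0.1,0,0,0,0,0,0,0.1,0,0,0,0,0,0,0.1,0,0,0,0,0,0,0,0,0,0,0,0,0,0,0,0],
)

```text
validation failed for argument at $.in...
```

Request:
send_rows(
  increments=[0,0,0,0,0,0,0.5,0,0,0,0,0,0,0.6,0,0,0,0,0,0,0.7,0,0,0,0,0,0,0.8,0,0,0,0,0,0,0.9,0,0,0,0,0,0,1,0,0,0,0,0,0,1,0,0,0,0,0,0,1,0,0,0,0,0,0,1],
)

```text
time: 15.42
position: [0.5345, -0.2377, 0.1475]
tool_rot: [0.988, -0.152, 0.0, 0.0]
ft_force: [-0.0, 0.7, 0.9]
grip_width: 0.0847
grip_force: 0.0
```

The raise call was malformed and refused, so the release happened about 4 mm lower than I meant, with the spindle still lightly sprung. I'll retreat and check whether the chuck is still seated.

Request:
send_rows(
  increments=[0,0,0,0,0,0.5,1,0,0,0,0,0,1,1,0,0,0,0,0,2,1,0,0,0,0,0,2,1,0,0,0,0,0,3,1,0,0,0,0,0,3,1,0,0,0,0,3,3,1,0,0,0,0,3,2,1,0,0,0,0,3,0,1,0,0,0,0,3,0,1,0,0,0,0,3,0,1,0,0,0,0,3,0,1,0,0,0,0,3,0,1,0,0,0,0,3,0,1,0,0,0,0,0,0,1,0,0,0,0,0,0,1],
)

```text
time: 16.75
position: [0.5344, 0.0031, 0.3131]
tool_rot: [0.989, -0.15, 0.001, 0.0]
ft_force: [0.2, -0.6, 0.1]
grip_width: 0.0868
grip_force: 0.0
```

Run:
```python
from m import *
ims=[]
for n,(u,v) in (('top',(460,250)),('scene',(213,130))):
    c=snap(n,n+'5'); P=cloud(c); r=np.hypot(P[...,0]-.536,P[...,1]+.2365)
    for lo,hi in ((0,.012),(.022,.030)):
        z=P[...,2][(r<hi)&(r>=lo)]; h,e=np.histogram(z,bins=np.arange(.08,.22,.003)); print(n,hi,[(round(float(e[i]),3),int(h[i])) for i in range(len(h)) if h[i]>4])
    ims.append(cv2.resize(c['image'][v-40:v+40,u-40:u+40],(400,400),interpolation=cv2.INTER_CUBIC))
cv2.imwrite('pics/c5.png',np.hstack(ims)[:,:,::-1])
```

```text
top 0.012 [(0.182, 16), (0.185, 65), (0.188, 72), (0.191, 5)]
top 0.03 [(0.122, 5), (0.125, 9), (0.128, 9), (0.131, 31), (0.134, 158), (0.137, 84), (0.14, 5)]
scene 0.012 [(0.179, 5), (0.182, 26), (0.185, 68), (0.188, 19)]
scene 0.03 [(0.128, 14), (0.131, 67), (0.134, 114), (0.137, 18)]
```

View pics/c5.png

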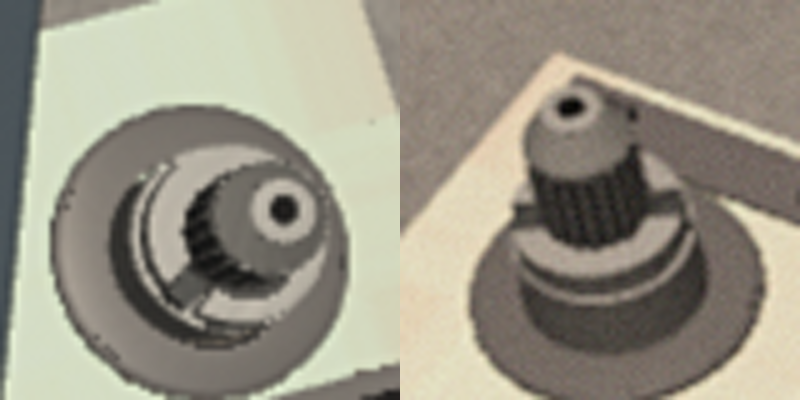

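Both views show the dogs inside the flange slots, with the flange on the spindle face (flange top about 0.136 m, 0.137 expected). I'll check for tilt before handing in.

Run:
```python
from m import *
for n in ('top','scene'):
    c=dict(np.load(n+'5.npz')); P=cloud(c); r=np.hypot(P[...,0]-.536,P[...,1]+.2365); m=(r<.030)&(r>.023)&(abs(P[...,2]-.136)<.004); Q=P[m]
    A=np.c_[Q[:,:2]-[.536,-.2365],np.ones(len(Q))]; s=np.linalg.lstsq(A,Q[:,2],rcond=None)[0]; print(n,len(Q),s,np.std(A@s-Q[:,2]))
    c0=dict(np.load(n+'0.npz')); P=cloud(c0); m=(r<.033)&(r>.018)&(abs(P[...,2]-.125)<.004); Q=P[m]; A=np.c_[Q[:,:2]-[.536,-.2365],np.ones(len(Q))]; print(' face before',np.linalg.lstsq(A,Q[:,2],rcond=None)[0])
```

```text
top 244 [ 0.01083367 -0.01640534  0.13629798] 0.0016524987281427634
 face before [ 0.00142681 -0.00955338  0.12560675]
scene 167 [0.01213693 0.01022294 0.13487117] 0.001484147400623379
 face before [-0.0015504   0.00156383  0.12426029]
```

```bash
python3 -c "
from rig import robot
print(robot.hand_in())"
```

```text
the job is handed in; nothing more can be done
None
```

The chuck is seated in the mixer spindle with its slots over the dogs; I pressed it home at about 15.7 N, let go, and handed the job in at about 17 s without moving the centre, jar or beaker. One raise command was refused, so I let go with the spindle still pressed down about 4 mm, but the cameras then showed the chuck home and level.

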